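# Pack a bail-arm tote and stack trays on it

### The job

Pack the dark steel tote: set the green tray on its floor while both of its orange-sleeved bail arms are still swung out, then swing both arms fully in across the mouth. Stand the blue tray centred on the two arms, then the yellow tray squarely on the blue one, and last lay the white lid squarely on the yellow tray, with the trays and lid lying the same way as the tote; leave everything at rest and let go of.

Things in the scene. Friction and masses are not known exactly. Their poses are not given: they have to be found in the camera images.
- tote: dark steel open tote, fixed to the bench, outside 112 x 158 x 70 mm (its x, y, z), inside 104 x 150 mm, floor 4 mm thick, rim at 70 mm. Origin: centre of its underside; long side along its y axis. Turned at most 0.25 rad from the world axes.
- bail_a (a joint): hinge of the bail arm at the tote's +y end: 0 = swung fully out (level, pointing away from the tote), 1.57 = straight up, 3.14 = swung fully in, level across the mouth (end stop). Starts at 0 to 0.3. Axis parallel to the tote's x, 74 mm toward +y from the tote's origin, 74 mm above its underside. Light friction (0.03 N m): it stays where it is left.
- bail_b (a joint): hinge of the bail arm at the tote's -y end: 0 = swung fully out (level, pointing away from the tote), 1.57 = straight up, 3.14 = swung fully in, level across the mouth (end stop). Starts at 0 to 0.3. Axis parallel to the tote's x, 74 mm toward -y from the tote's origin, 74 mm above its underside. Light friction (0.03 N m): it stays where it is left.
- bail_a_bar (a point): middle of the cross bar of the +y bail arm: centre of an orange sleeve 10 mm thick, 70 mm long, parallel to the tote's x, 42 mm from the hinge axis; steel legs 61 mm either side. Fully out it lies 116 mm from the tote's centre line (33 mm clear of the end wall), fully in 32 mm, both 74 mm above the bench. Can be pinched from above; it turns between the fingers.
- bail_b_bar (a point): middle of the cross bar of the -y bail arm: centre of an orange sleeve 10 mm thick, 70 mm long, parallel to the tote's x, 42 mm from the hinge axis; steel legs 61 mm either side. Fully out it lies 116 mm from the tote's centre line (33 mm clear of the end wall), fully in 32 mm, both 74 mm above the bench. Can be pinched from above; it turns between the fingers.
- green_tray: loose green plastic tray, 84 x 128 x 40 mm (x, y, z), open on top, 0.14 kg, walls 3 mm; the three trays differ only in colour. Origin: centre of underside. Across its middle, along x, a green grip bar 12 mm wide (y), 78 mm long, z = 22 to 40 mm (flush with the rim); each side of it a free space 55 mm long (y), 37 mm deep for a finger.
- blue_tray: loose blue plastic tray, 84 x 128 x 40 mm (x, y, z), open on top, 0.14 kg, walls 3 mm; the three trays differ only in colour. Origin: centre of underside. Across its middle, along x, a blue grip bar 12 mm wide (y), 78 mm long, z = 22 to 40 mm (flush with the rim); each side of it a free space 55 mm long (y), 37 mm deep for a finger. On the arms its underside is at 79 mm.
- yellow_tray: loose yellow plastic tray, 84 x 128 x 40 mm (x, y, z), open on top, 0.14 kg, walls 3 mm; the three trays differ only in colour. Origin: centre of underside. Across its middle, along x, a yellow grip bar 12 mm wide (y), 78 mm long, z = 22 to 40 mm (flush with the rim); each side of it a free space 55 mm long (y), 37 mm deep for a finger. It rests flat on another's rim.
- lid: loose flat white lid, 84 x 128 x 8 mm (its x, y, z), 0.11 kg, with a pale grey panel and a black upright grip on top, 14 mm wide (along y), 60 mm long (along x), from z = 8 to z = 40 mm, in the middle. Origin: centre of its underside. It rests flat on a tray's rim.

How it is judged:
By the outcome, as a careful person would: the job done as asked, in the order asked, and still so for the second after the job is handed in, with the robot touching nothing.
It also fails if it takes over 144 s, if anything falls off the work surface, if the arm or the gripper's body presses on something with over 40 N, if the wrist force passes 120 N, or if a joint passes its speed limit or range.

### The arm

A 6-joint arm with a two-finger parallel gripper is mounted at the origin on a cart in front of the work surface, level with it; the furniture and walls round the work are solid. World frame = base frame: x ahead of the robot, y to its left, z up, the work surface at z = 0. Lengths are in m, angles in rad, forces in N, time in s.
With the tool pointing down it reaches from about 0.275 to 1 m from the base axis. Payload 8.4 kg.
Tool frame: the origin (TCP) lies on the centre line of the jaws, within the pads' length; the fingertips stand 17 mm ahead of it and the grasp point (between the pads) lies 2 mm behind it (bot.tcp_to_tips is the z of the fingertips in the tool frame, in m); z points along the fingers, y is the line along which they close (so a half turn about z gives the same grasp; the last joint's range is limited). The gripper opens to 85 mm and grips with 20 to 120 N. Pads are 22 mm wide; open, the fingers measure 114 mm over their backs; the gripper's body (76 mm by 85 mm) begins 54 mm behind the grasp point. The pads swing forward as they close: fully open they stand 13 mm farther back than shut.
Start: joints at [1.281, 0.353, 1.633, -0, 1.155, -0.002], TCP at [0.177, 0.599, 0.248] pointing down, gripper open.
Joint ranges: [-2.63, 2.63], [-0.92, 2.1], [0.06, 2.66], [-1.3, 4.44], [0, 2.69], [-3.02, 3.02]. Speed limits (rad/s): [2.22, 2.22, 2.79, 3.14, 3.14, 3.14].

### API

Orientations are given as a unit quaternion [x, y, z, w].
In Python, from workcell import bot, hand, kinematics, get_obs, vision, hand_in gives the robot as it stands. The module is installed in compiled form; this text tells all that it offers. Calls block until the motion is done:
- bot.reach(position, orientation): joint-space move of the TCP to a pose.
- bot.servo_line(position, ori=None, velocity=0.15): straight line of the TCP; ori=None keeps the orientation; velocity is the mean speed in m/s.
- bot.goto_joints(angles): joint-space move.
- hand.move_gripper(opening, strength=None): finger opening in m; strength is the grip in N (None keeps the last); returns when the fingers have stopped.
- bot.dwell(seconds).
- kinematics.solve_ik(position, orientation): joint angles nearest the present ones, or None.
- get_obs(): the state.
- vision.read_camera(name): name is "scene" or "top" or "wrist"; returns a dict with "frame" (384x512x3 uint8, red, green, blue), "intrinsics" (3x3 intrinsics, pixels), "dist" ([k1, k2, p1, p2, k3] as OpenCV has them; the pictures are not rectified), "view" (4x4, takes a point from world to camera coordinates). Camera axes: x right, y down, z forward; pixel columns grow to the right and rows downward; lengths in m; the calibration is good to about 2 mm. A picture is of the moment at which its call begins. There is no depth.
A pose or a line that the arm cannot do raises bot.IKError and nothing moves.
- hand_in(): hands the job in; it is judged then, once.
The state is a dict: "time_s": time; "joint_pos": joint angles; "joint_vel": joint speeds; "joint_efforts": joint torques, N m; "position": TCP position; "orientation": TCP orientation; "wrist_force": force on the tool from outside, world axes, zero at the start; "ft_torque": the same for the moment, N m; "gripper_width": finger opening in m; "grip_force": force on a finger pad.
Only numpy, scipy, OpenCV 4.12 (cv2) and the standard library are available. Lean on these libraries where they do the work, as an engineer would, in place of code of your own. Each camera call takes 0.05 s, during which the arm holds its last target. There are 200 camera calls.

## Working session

There is one attempt and no reset: what is moved stays moved. The work goes in short steps, each a Python script; the robot and the scene stay as the last script left them, time stands still between calls to the robot, and variables do not carry over. Pictures are saved under pics/ and viewed, at most 14 in all, crops included, and the job is handed in when it is done.

```bash
mkdir -p pics; python3 - <<'E'
from workcell import bot, hand, kinematics, get_obs, vision
import cv2,numpy as np
o=get_obs();print(o)
for n in("top","scene"):
    c=vision.read_camera(n);cv2.imwrite(f"pics/{n}0.png",c["frame"][:,:,::-1]);print(n,c["intrinsics"],c["dist"],c["view"])
E
```

```text
{'time_s': 0.0, 'joint_pos': array([ 1.28062199e+00,  3.53654375e-01,  1.63412802e+00, -6.14265607e-06,
        1.15522068e+00, -2.40263770e-03]), 'joint_vel': array([ 0.0003985 , -0.0005217 , -0.00281757, -0.0009056 , -0.00027495,
        0.00021021]), 'joint_efforts': array([-3.33296164e-03, -6.05252624e+01, -3.42075992e+01, -2.09938039e-04,
        9.33197007e-03,  4.24349673e-05]), 'position': array([0.17725801, 0.5988612 , 0.2475604 ]), 'orientation': array([ 1.43388617e-01,  9.89666210e-01, -6.98087912e-04, -1.00017636e-04]), 'wrist_force': array([-0.16305872, -0.34415226,  0.36083668]), 'ft_torque': array([ 0.0245524 , -0.00805835, -0.0278003 ]), 'grip_force': 0.0, 'gripper_width': 0.08561578929534513}
top [[470.75525927   0.         268.68090871]
 [  0.         470.75525927 193.01776611]
 [  0.           0.           1.        ]] [-0.13048454  0.          0.          0.          0.        ] [[-0.02494873 -0.99966999 -0.00612143  0.02445764]
 [-0.99587646  0.02538737 -0.08709513  0.56420146]
 [ 0.08722179  0.00392328 -0.99618119  1.34429099]
 [ 0.          0.          0.          1.        ]]
scene [[369.76008352   0.         250.76838016]
 [  0.         369.76008352 194.42534138]
 [  0.           0.           1.        ]] [-0.04283901  0.          0.          0.          0.        ] [[ 0.66169021 -0.74977617 -0.00132929 -0.34215063]
 [-0.53823829 -0.47376866 -0.69702425  0.35753016]
 [ 0.52198239  0.4619296  -0.71704632  0.85537206]
 [ 0.          0.          0.          1.        ]]
```

View pics/top0.png

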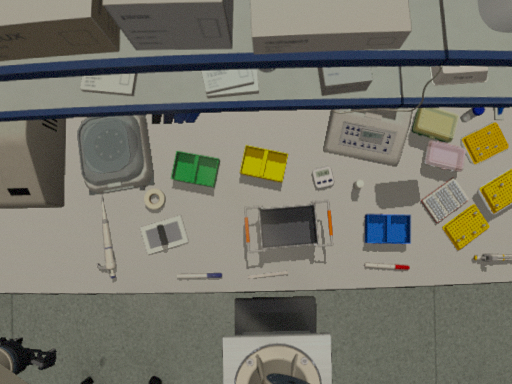

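View pics/scene0.png

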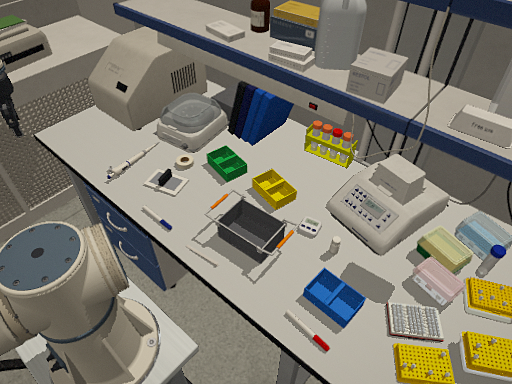

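Both pictures agree. In the top view, green is at about (196,169), yellow (264,164), blue (387,229), the lid (163,235) and the tote (288,228), with orange sleeves at (247,230) and (330,226). Everything lies roughly along world y. Next I'll get rough poses from the top view and refine them with the wrist camera.

```bash
cat > h.py <<'E'
from workcell import bot, hand, kinematics, get_obs, vision
import cv2,numpy as np
from scipy.spatial.transform import Rotation as R
HSV={'green':((50,120,40),(80,255,255)),'yellow':((22,150,90),(34,255,255)),'blue':((100,180,60),(118,255,255)),'orange':((6,150,120),(17,255,255))}
def to_plane(c,px,z):
    n=cv2.undistortPoints(np.float64(px).reshape(-1,1,2),c["intrinsics"],np.float64(c["dist"])).reshape(-1,2)
    Rm,t=c["view"][:3,:3],c["view"][:3,3]; o=-Rm.T@t
    d=np.c_[n,np.ones(len(n))]@Rm
    return (o+d*((z-o[2])/d[:,2])[:,None])[:,:2]
def blobs(c,col,amin=60,mask=None):
    m=cv2.inRange(cv2.cvtColor(c["frame"],cv2.COLOR_RGB2HSV),*HSV[col]) if mask is None else mask
    cs=cv2.findContours(m,cv2.RETR_EXTERNAL,cv2.CHAIN_APPROX_NONE)[0]
    return sorted([k for k in cs if cv2.contourArea(k)>amin],key=cv2.contourArea,reverse=True)
def rect(c,cont,z):
    "centre, (short,long), angle of the long side from world y"
    p=to_plane(c,cont,z); (cx,cy),(w,h),a=cv2.minAreaRect(np.float32(p*1000))
    if w>h: w,h,a=h,w,a+90
    a=(a+90)%180-90   # direction of h = a+90
    return np.array([cx,cy])/1000,(w,h),np.radians(a)
def quat(yaw):  # tool down, tool y along +-(world y turned by yaw)
    return (R.from_euler('z',yaw)*R.from_quat([0,1,0,0])).as_quat()
def snap(n,f): 
    c=vision.read_camera(n); cv2.imwrite(f"pics/{f}.png",c["frame"][:,:,::-1]); return c
E
python3 - <<'E'
from h import *
c=vision.read_camera("top");print("cam",-c["view"][:3,:3].T@c["view"][:3,3])
for k in HSV:
    z=.076 if k=='orange' else .04
    for b in blobs(c,k,40)[:4]: print(k,cv2.boundingRect(b),rect(c,b,z))
for n,p,z in(("lid",(163,235),.01),("tote",(288,228),.07),("shelf",(200,105),.3)):print(n,to_plane(c,[p],z))
w=snap("wrist","w0");print(w["view"],w["intrinsics"],w["dist"]);print(-w["view"][:3,:3].T@w["view"][:3,3])
E
```

```text
cam [0.44523367 0.00485195 1.38844632]
green (173, 152, 45, 35) (array([0.64009778, 0.22358072]), (82.01362609863281, 126.3346176147461), np.float64(-0.22291124377153987))
yellow (240, 145, 48, 37) (array([0.64983759, 0.02319066]), (85.46086120605469, 126.54521179199219), np.float64(-0.22629212677539548))
yellow (442, 204, 47, 46) (array([ 0.45056406, -0.56335095]), (84.49600982666016, 122.46499633789062), np.float64(0.5773687969553257))
yellow (462, 122, 46, 42) (array([ 0.6981084 , -0.64043451]), (86.37908935546875, 126.37818908691406), np.float64(0.42676067901424225))
yellow (480, 169, 32, 44) (array([ 0.55240076, -0.6829256 ]), (85.87505340576172, 119.62395477294922), np.float64(0.48640966176713263))
blue (365, 215, 45, 29) (array([ 0.45135089, -0.32806348]), (80.6776351928711, 128.5653533935547), np.float64(-0.044238035183415236))
blue (474, 107, 10, 8) (array([ 0.79642181, -0.62759924]), (21.65070343017578, 29.504924774169922), np.float64(-0.0024555676831075615))
orange (328, 211, 5, 24) (array([ 0.47326675, -0.15786148]), (8.36825180053711, 64.78820037841797), np.float64(-1.5133276324145621))
orange (245, 218, 4, 24) (array([0.45987186, 0.07401344]), (7.598341464996338, 64.37398529052734), np.float64(-1.525828839305341))
lid [[0.44985484 0.32432608]]
tote [[ 0.46117045 -0.04149107]]
shelf [[0.75489333 0.16728645]]
[[ 0.28332596  0.95902198 -0.00180288 -0.62348417]
 [ 0.92634706 -0.27318522  0.25932789 -0.03351353]
 [ 0.24820862 -0.07514442 -0.96578766  0.37910503]
 [ 0.          0.          0.          1.        ]] [[294.74314324   0.         248.03153565]
 [  0.         294.74314324 192.18547396]
 [  0.           0.           1.        ]] [0.00799106 0.         0.         0.         0.        ]
[0.11359728 0.61726725 0.37370188]
```

View pics/w0.png

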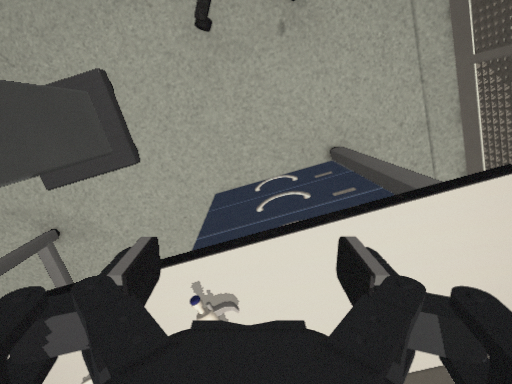

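The wrist view shows the bench edge and floor. The fingers fill the lower third, around rows 235–384, and the camera nadir is near row 113. I'll triangulate the shelf edge to check clearance, then look at the tote from above.

```bash
python3 - <<'E'
from h import *
T=vision.read_camera("top");S=vision.read_camera("scene")
def plane(c,pts):
    n=cv2.undistortPoints(np.float64(pts).reshape(-1,1,2),c["intrinsics"],np.float64(c["dist"])).reshape(-1,2)
    Rm,t=c["view"][:3,:3],c["view"][:3,3];o=-Rm.T@t
    d=np.c_[n,np.ones(2)]@Rm;nn=np.cross(*d);return nn,nn@o
b=plane(S,[(113,8),(510,150)])
for tl in([(0,121),(450,101)],[(0,72),(450,58)]):
    a=plane(T,tl)
    for y in(.3,-.3):
        print(np.linalg.solve([a[0],b[0],[0,1,0]],[a[1],b[1],y]))
def look(f,x,y,z,yaw):
    bot.reach([x+.066*np.cos(yaw),y+.066*np.sin(yaw),z],quat(yaw));bot.dwell(.3);return snap("wrist",f)
c=look("w1",.4666,-.042,.26,.057)
print(-c["view"][:3,:3].T@c["view"][:3,3],get_obs()["joint_pos"],get_obs()["time_s"])
for b in blobs(c,'orange',40)[:3]: print(cv2.boundingRect(b),rect(c,b,.08))
E
```

```text
[0.7169314  0.3        0.39261024]
[ 0.72018724 -0.3         0.41068164]
[0.86180209 0.3        0.30634105]
[ 0.8493956  -0.3         0.33373923]
[ 0.46620544 -0.04213352  0.38595461] [-7.41471610e-02  1.99565425e-01  1.81517622e+00 -4.52850558e-05
  1.12685167e+00 -1.70221133e+00] 3.2333
(124, 77, 16, 73) (array([ 0.47407382, -0.15858682]), (9.100945472717285, 69.63114166259766), np.float64(-1.517865413401894))
(356, 77, 16, 73) (array([0.46062555, 0.07295083]), (8.97391128540039, 69.55419158935547), np.float64(-1.5166236313198607))
```

View pics/w1.png

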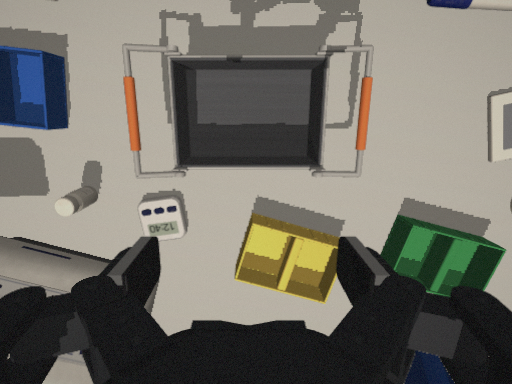

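The tote view is clean: sleeves at (132,113) and (363,113), tote mouth spanning about x 175–325 and y 57–168, with nothing in it. The shelf edge is at x≈0.72 and z≈0.39, so for green and yellow I'll flip the tool, with the camera on the far side and the arm nearer the robot.

```bash
cat >> h.py <<'E'
def look(f,x,y,z,yaw,flip=0):
    s=-1 if flip else 1
    bot.reach([x+s*.066*np.cos(yaw),y+s*.066*np.sin(yaw),z],quat(yaw+np.pi*flip));bot.dwell(.3);return snap("wrist",f)
E
python3 - <<'E'
from h import *
c=vision.read_camera("wrist")
m=(cv2.cvtColor(c["frame"],cv2.COLOR_RGB2GRAY)<105).astype(np.uint8)*255; m[200:]=0
for b in blobs(c,0,1000,m)[:3]: print(cv2.boundingRect(b),rect(c,b,.07))
c=look("w2",.640,.2236,.2,-.22,1)
print(-c["view"][:3,:3].T@c["view"][:3,3],get_obs()["joint_pos"],get_obs()["time_s"])
b=blobs(c,'green',500)[0]; print(cv2.boundingRect(b),rect(c,b,.04))
E
```

```text
(170, 46, 175, 127) (array([ 0.46525626, -0.03621866]), (125.13970947265625, 175.8301239013672), np.float64(0.058013826810716956))
(0, 28, 69, 102) (array([ 0.44829211, -0.25984076]), (69.3448715209961, 95.94776916503906), np.float64(1.4691487943087522))
[0.63857778 0.22322968 0.32600635] [ 3.89577165e-01  3.97319392e-01  1.68286520e+00 -2.12503151e-05
  1.06132044e+00  2.18042113e+00] 6.875
(175, 61, 141, 93) (array([0.64278033, 0.22453828]), (82.30113983154297, 126.12540435791016), np.float64(-0.21075151655034707))
```

View pics/w2.png

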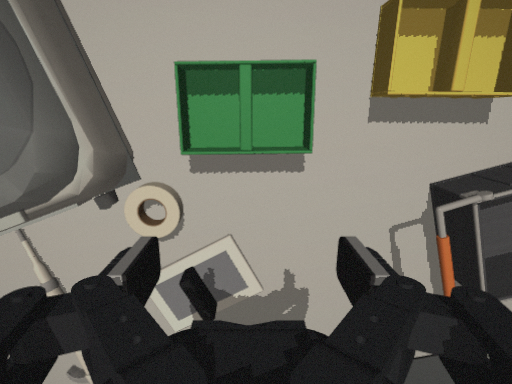

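The green tray fills px (175–316, 61–154) with its bar at (246,107). The measured size of 82×126 mm matches. I'll pick it up and, offline, get the tote mouth centre from w1.

```bash
cat >> h.py <<'E'
def pick(x,y,yaw,zt=.026,up=.2,op=.04):
    q=quat(yaw); hand.move_gripper(op)
    bot.reach([x,y,zt+.08],q); bot.servo_line([x,y,zt],velocity=.1)
    hand.move_gripper(0,45); bot.servo_line([x,y,up],velocity=.15)
    o=get_obs();print("grip",o["gripper_width"],o["grip_force"],o["time_s"])
E
python3 - <<'E'
from h import *
im=cv2.imread("pics/w1.png");g=cv2.cvtColor(im,cv2.COLOR_BGR2GRAY)
print(g[110,160:190],g[110,310:340]);print(g[45:70,250],g[155:180,250])
pick(.6428,.2245,-.211+np.pi)
E
```

```text
[177 174 178 176 176 157 142 123 111 108 102 136 148 111  79  68  40  36
  33  34  38  32  36  31  32  38  36  38  50  49] [ 36  33  36  33  33  31  37  34  32  36  38  54  74  93 132 153 157 177
 172 176 173 176 175 178 175 176 175 176 179 177]
[111 107 112 111 113 109 109 107 109 106 132 147 116  78  79  60  40  49
  52  45  45  52  46  46  62] [ 47  50  42  37  45  37  39  39  41  49  69  96 143 172 160 176 179 178
 180 178 176 178 178 179 179]
grip 0.011089073127575415 44.22164261341095 10.5417
```

```bash
python3 - <<'E'
from h import *
# w1 camera pose: same tool offset as recorded; rebuild view from current wrist cam and TCP poses
o=get_obs();c=vision.read_camera("wrist")
W=np.eye(4);W[:3,:3]=R.from_quat(o["orientation"]).as_matrix();W[:3,3]=o["position"]
X=c["view"]@W   # tool->cam
W1=np.eye(4);W1[:3,:3]=R.from_quat(quat(.057)).as_matrix();W1[:3,3]=[.4666+.066*np.cos(.057),-.042+.066*np.sin(.057),.26]
c["view"]=X@np.linalg.inv(W1);print(-c["view"][:3,:3].T@c["view"][:3,3])
p=to_plane(c,[(171,110),(325.5,110),(250,55),(250,167.5)],.07);print(p,np.linalg.norm(p[0]-p[1]),np.linalg.norm(p[2]-p[3]))
u=np.array([np.cos(.056),np.sin(.056)]);v=np.array([-u[1],u[0]])
print("ctr",u*((p[2]+p[3])@u/2)+v*((p[0]+p[1])@v/2))
im=cv2.imread("pics/w1.png")[:,:,::-1].copy();c["frame"]=im
for b in blobs(c,'orange',40)[:2]: print(rect(c,b,.08)[0])
for z in(.2,.15,.12,.06,.0315): print(z,kinematics.solve_ik([.4672,-.0425,z],quat(.056+np.pi)))
E
```

```text
[ 0.46788406 -0.04131566  0.38596977]
[[ 0.4695238  -0.12055693]
 [ 0.46035593  0.0385542 ]
 [ 0.41277245 -0.04230549]
 [ 0.52476827 -0.0356549 ]] 0.15937503248279167 0.1121931094077395
ctr [ 0.46887131 -0.04078097]
[ 0.47577466 -0.15727141]
[0.46243085 0.07428313]
0.2 [-9.39152030e-02  1.68144158e-01  2.00533100e+00 -4.44089210e-16
  9.68117495e-01  1.42088112e+00]
0.15 [-9.39152030e-02  2.41807523e-01  2.04886162e+00 -4.44089210e-16
  8.50923515e-01  1.42088112e+00]
0.12 [-9.39152030e-02  2.91067529e-01  2.07038858e+00 -4.44089210e-16
  7.80136544e-01  1.42088112e+00]
0.06 [-9.39152030e-02  3.99862874e-01  2.10242789e+00 -4.44089210e-16
  6.39301890e-01  1.42088112e+00]
0.0315 [-9.39152030e-02  4.55697339e-01  2.11226611e+00 -4.44089210e-16
  5.73629200e-01  1.42088112e+00]
```

The two estimates agree: tote centre about (0.4672,-0.042), yaw 0.056, rim 159×112 mm. I'll place the green tray now.

```bash
cat >> h.py <<'E'
C=np.array([.4672,-.042]); YAW=.056
def place(z,yaw,pre,op=.035,C=C):
    bot.reach([*C,.2 if pre<.19 else pre+.03],quat(yaw)); bot.servo_line([*C,pre],velocity=.15); bot.servo_line([*C,z],velocity=.06)
    o=get_obs();print("at",o["position"],o["wrist_force"],o["time_s"])
    hand.move_gripper(op); bot.servo_line([*C,max(pre,.2)],velocity=.2)
E
python3 - <<'E'
from h import *
place(.0315,YAW+np.pi,.12)
c=look("w3",*C,.26,YAW)
for b in blobs(c,'orange',40)[:2]: print(cv2.boundingRect(b),rect(c,b,.08))
b=blobs(c,'green',500)
for b in b[:3]:print(cv2.boundingRect(b),rect(c,b,.044))
print(get_obs()["time_s"])
E
```

```text
at [ 0.4674192  -0.04200627  0.03179725] [ 0.63054854 -0.90888805 -1.53240553] 14.1167
(124, 76, 16, 74) (array([ 0.47396362, -0.15835196]), (9.430017471313477, 70.49992370605469), np.float64(-1.5136258149104884))
(357, 76, 15, 73) (array([0.46038113, 0.0729583 ]), (8.97208023071289, 69.439697265625), np.float64(-1.5147870114024118))
(190, 73, 117, 78) (array([ 0.46646729, -0.04271175]), (83.06868743896484, 127.87501525878906), np.float64(0.05650573694205393))
18.4417
```

View pics/w3.png

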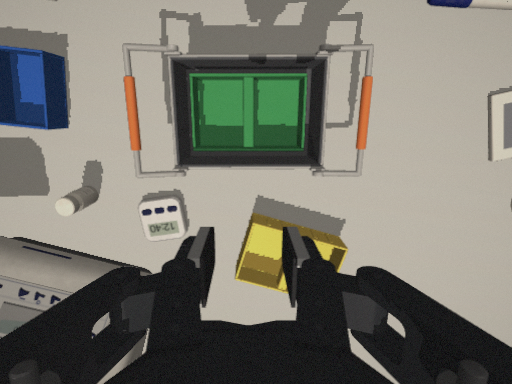

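Green sits flat and centred in the tote (measured yaw 0.0565), and the sleeves are still out at (132,113) and (364,113). Next I'll swing arm a, then arm b.

```bash
cat >> h.py <<'E'
def swing(s,r0=None):
    v=np.array([-np.sin(YAW),np.cos(YAW)])*s; th0=.15
    pt=lambda th:[*(C+v*(.074+.042*np.cos(th))),.074+.042*np.sin(th)-.002]
    q=quat(YAW); p0=pt(th0); hand.move_gripper(.028)
    bot.reach([p0[0],p0[1],.15],q); bot.servo_line(p0,velocity=.1); hand.move_gripper(0,30)
    o=get_obs();print("grip",o["gripper_width"],o["grip_force"],o["time_s"])
    for th in np.linspace(th0,3.14,12)[1:]: bot.servo_line(pt(th),velocity=.08)
    o=get_obs();print("end",o["gripper_width"],o["wrist_force"],o["time_s"])
    hand.move_gripper(.028); e=pt(3.14); bot.servo_line([e[0],e[1],.15],velocity=.2)
E
python3 - <<'E'
from h import *
swing(1)
E
```

```text
grip 0.008496663687993122 29.26911771297455 20.5667
end 0.008826691703699 [4.92284178 3.07542589 0.45794359] 23.775
```

```bash
python3 - <<'E'
from h import *
swing(-1)
c=look("w4",*C,.26,YAW)
for b in blobs(c,'orange',40)[:3]: print(cv2.boundingRect(b),rect(c,b,.074))
print(get_obs()["time_s"])
E
```

```text
grip 0.009081832526579032 29.25968438386917 26.6583
end 0.008707461985808898 [5.32996675 2.38924941 1.25063026] 29.8667
(275, 79, 12, 71) (array([ 0.46566721, -0.00984152]), (9.630146026611328, 68.9476318359375), np.float64(-1.5134271264484118))
(212, 78, 11, 73) (array([ 0.46935587, -0.07442592]), (9.514209747314453, 70.96046447753906), np.float64(-1.5211777741031398))
31.675
```

View pics/w4.png

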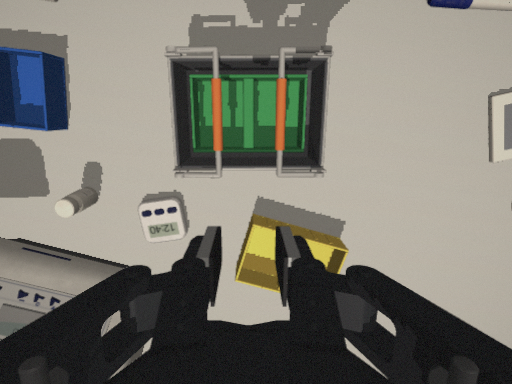

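Both arms are in: sleeves at (217,114) and (281,114), 64.7 mm apart and centred. The tray's weight barely beats the hinge friction, so I'll tap each bar lightly onto its stop first, then look at blue.

```bash
python3 - <<'E'
from h import *
hand.move_gripper(0)
v=np.array([-np.sin(YAW),np.cos(YAW)])
for s in(1,-1):
    p=C+s*.032*v
    bot.reach([*p,.125],quat(YAW)); bot.servo_line([*p,.0985],velocity=.06)
    for z in(.097,.096,.095,.094):
        bot.servo_line([*p,z],velocity=.03); f=get_obs()["wrist_force"][2]; print(s,z,f)
        if f>5: break
    bot.servo_line([*p,.125],velocity=.15)
c=look("w5",.4513,-.328,.2,-.044)
b=blobs(c,'blue',500)[0];print(cv2.boundingRect(b),rect(c,b,.04),get_obs()["time_s"],get_obs()["joint_pos"])
E
```

```text
1 0.097 0.5194000090994066
1 0.096 0.5118706489197837
1 0.095 11.437988022789028
-1 0.097 0.6413321367135439
-1 0.096 0.04916644615130203
-1 0.095 11.027281042839613Traceback (most recent call last):
  File "<stdin>", line 12, in <module>
IndexError: list index out of range
```

View pics/w5.png

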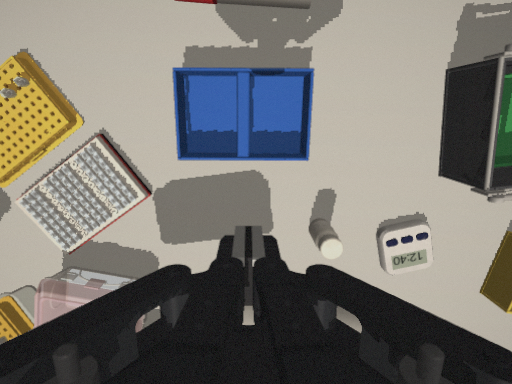

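Both bars met a firm stop at the expected height. The blue tray fills (174–313, 68–160) with its bar at (243,114). Its hue fell outside my mask, so I'll widen the mask, pick the tray and place it.

```bash
sed -i "s/'blue':((100,180,60),(118/'blue':((95,110,30),(130/" h.py; python3 - <<'E'
from h import *
c=vision.read_camera("wrist")
b=blobs(c,'blue',3000)[0];p,s,a=rect(c,b,.04);print(cv2.boundingRect(b),p,s,a)
assert abs(s[0]-84)<4 and abs(s[1]-128)<4
pick(*p,a,up=.22)
C2=np.array([.4674,-.042])
place(.1055,YAW,.14,C=C2)
bot.servo_line([*C2,.25])
c=look("w6",*C2,.28,YAW)
b=blobs(c,'blue',3000)[0];print(cv2.boundingRect(b),rect(c,b,.119),get_obs()["time_s"])
E
```

```text
(173, 68, 141, 92) [ 0.45283517 -0.3327229 ] (82.39656829833984, 127.07818603515625) -0.04230311549341816
grip 0.011538253165065031 43.96218717098236 41.675
at [ 0.46683835 -0.04189078  0.10556076] [-5.46120806  0.62864083 10.50406994] 44.075
(178, 66, 142, 93) (array([ 0.4665155 , -0.04242211]), (83.24026489257812, 128.0735321044922), np.float64(0.05647280945188862)) 46.275
```

View pics/w6.png

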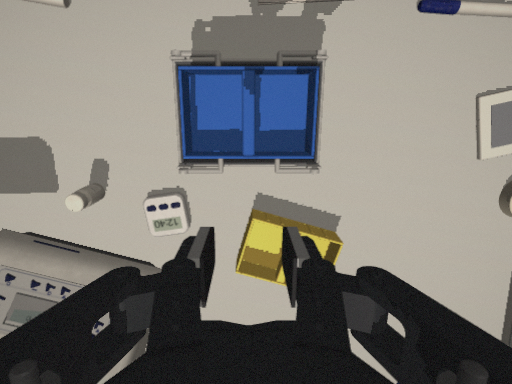

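Blue sits square on the arms at (178–320, 66–159), centred to within 1 mm with yaw 0.0565. Yellow is next, flipped, and I'll pull it back from the shelf before raising it high.

```bash
python3 - <<'E'
from h import *
c=look("w7",.65,.0232,.2,-.226,1)
b=blobs(c,'yellow',3000)
b=min(b,key=lambda k:abs(cv2.boundingRect(k)[0]-178)); p,s,a=rect(c,b,.04);print(cv2.boundingRect(b),p,s,a)
assert abs(s[0]-84)<4 and abs(s[1]-128)<4 and abs(a+.22)<.06
pick(*p,a+np.pi,up=.12)
bot.servo_line([.60,p[1],.14]); bot.servo_line([.58,p[1],.24],velocity=.2)
C2=np.array([.4674,-.042])
place(.1465,YAW+np.pi,.19,C=C2)
bot.servo_line([*C2,.27])
c=look("w8",*C2,.30,YAW)
b=blobs(c,'yellow',3000)
for b in b:print(cv2.boundingRect(b),rect(c,b,.159),get_obs()["time_s"])
E
```

```text
(177, 60, 141, 93) [0.65320892 0.02295495] (82.23262786865234, 126.06814575195312) -0.22879629714839697
grip 0.01143847158524059 44.28220331668854 52.4583
at [ 0.46744898 -0.04202298  0.146366  ] [ 0.03783832 -0.2623644  -0.47865417] 55.4583
(173, 62, 151, 98) (array([ 0.46652576, -0.04260551]), (81.60417175292969, 126.22029876708984), np.float64(0.05653389154820311)) 59.825
```

View pics/w8.png

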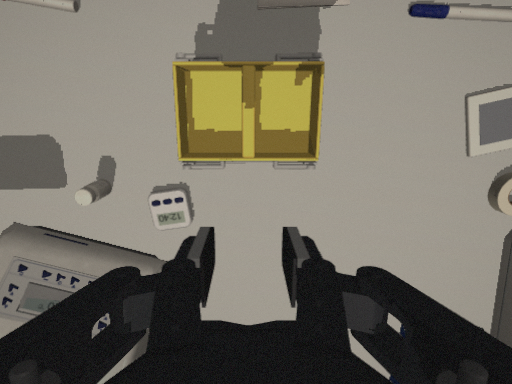

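Yellow sits square on blue, filling (173–324, 62–160), with the same centre and yaw. Now the lid.

```bash
python3 - <<'E'
from h import *
c=look("w9",.45,.324,.2,.2)
g=cv2.cvtColor(c["frame"],cv2.COLOR_RGB2GRAY)
m=(g<45).astype(np.uint8)*255
for b in blobs(c,0,100,m):print("dark",cv2.boundingRect(b),rect(c,b,.04))
m=(g>205).astype(np.uint8)*255
for b in blobs(c,0,1000,m):print("white",cv2.boundingRect(b),rect(c,b,.008))
m=cv2.inRange(g,120,165)
print(g[60:180:8,150:340:10])
print(get_obs()["time_s"],get_obs()["joint_pos"])
E
```

```text
dark (0, 227, 512, 157) (array([0.65930719, 0.37413171]), (202.0999755859375, 615.1168212890625), np.float64(0.19967233365194031))
dark (240, 83, 17, 64) (array([0.4519361 , 0.32373834]), (13.114239692687988, 57.76955032348633), np.float64(-1.295908367765362))
[[155 155 154 156 156 156 156 156 155 155 156 155  98  99 157 157 156  98
   97]
 [156 156 155 157 155 155 157 156 158 156 100  97 100  99  97 124 155 101
  155]
 [155 155 155 155 100 113 136 169 183 184 112 152 158 149 184 184 157 157
  156]
 [158 155 155 158 183 185 185 184 185  62  28 136 181 158 121 185 158 157
  156]
 [157 157 158 158 186 109 107 109 109  22  33  69 111 111 109 184 158 157
  157]
 [155 156 157 157 186 111 110 108 108  49  35  66 109 106 111 184 157 156
  158]
 [156 156 159 159 183 120 109 114 109  87  31  70 112 111 109 185 143 157
  159]
 [158 159 159 157 186 157 108 109 108 103  36  67 108 108 108 184 147 159
  160]
 [158 158 158 159 187 188 109 108 113 110  31  67 111 108 108 182 144 161
  159]
 [159 159 159 159 170 188 112 107 111 108  31  90 105 110 109 184 115 157
  159]
 [157 158 159 157 153 186 111 109 108 113  26 107 117 145 178 184 139 159
  157]
 [159 157 159 159 160 186 186 186 188 187 173 186 186 187 183 182 161 159
  160]
 [160 159 158 157 159 187 187 185 168 160 161 161 161 161 160 159 160 157
  160]
 [159 158 159 161 158 159 159 162 159 160 160 160 160 159 160 158 159 158
  161]
 [159 161 160 159 161 162 158 161 160 160 160 160 160 161 161 160 158 158
  158]]
61.625 [ 5.76503838e-01  3.85897331e-01  1.69997763e+00 -9.24106778e-06
  1.05539862e+00 -1.19345898e+00]
```

View pics/w9.png

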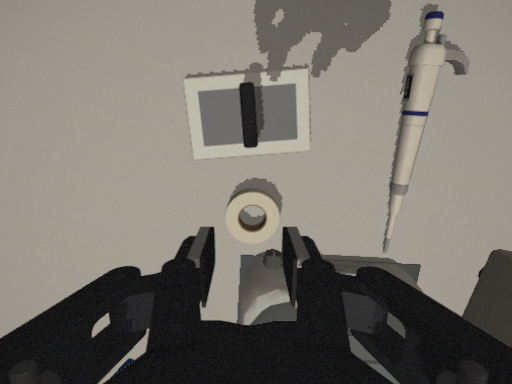

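The lid fills (186–310, 68–159), with its black grip at (249,115). I'll cross-check the outline, then pick and place it.

```bash
python3 - <<'E'
from h import *
c=vision.read_camera("wrist")
g=cv2.cvtColor(c["frame"],cv2.COLOR_RGB2GRAY)
m=(g>174).astype(np.uint8)*255;m[190:]=0
b=blobs(c,0,1000,cv2.morphologyEx(m,cv2.MORPH_CLOSE,np.ones((5,5))))[0];P,s,a=rect(c,b,.008);print(P,s,a)
p=np.array([.4519,.3237]);yaw=a if abs(s[1]-128)<6 else .275
pick(*p,yaw,zt=.029,up=.24)
d=R.from_euler('z',YAW-yaw).as_matrix()[:2,:2]@(P-p)/2; print("offset",d)
C2=np.array([.4674,-.042]) - (d if np.abs(d).max()<.003 else 0)
place(.189,YAW,.225,C=C2)
bot.servo_line([*C2,.29])
c=look("w10",*C2,.32,YAW)
g=cv2.cvtColor(c["frame"],cv2.COLOR_RGB2GRAY);m=(g>174).astype(np.uint8)*255;m[200:]=0
for b in blobs(c,0,1000,cv2.morphologyEx(m,cv2.MORPH_CLOSE,np.ones((5,5)))):print(cv2.boundingRect(b),rect(c,b,.167))
print(get_obs()["time_s"])
E
```

```text
[0.45250397 0.32361154] (81.02049255371094, 125.25977325439453) 0.27800067835637604
grip 0.013003223171461104 44.54978406429291 65.2833
offset [ 0.00028483 -0.00010963]
at [ 0.46673177 -0.04188976  0.18870053] [-0.58873468  0.22659127 -0.42248243] 67.75
(178, 67, 141, 92) (array([ 0.4667244 , -0.04237974]), (80.11164093017578, 124.90404510498047), np.float64(0.05647580550811496))
69.75
```

View pics/w10.png

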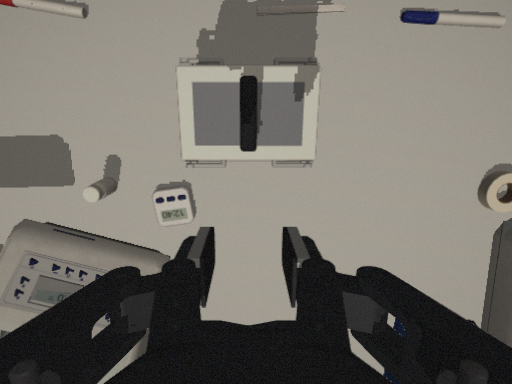

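The lid lies square on the stack at (178–319, 67–159), at the same centre and yaw as the trays. The gripper is clear of everything.

```bash
python3 - <<'E'
from h import *
from workcell import hand_in
bot.dwell(.5);print(hand_in())
E
```

```text
the job is handed in; nothing more can be done
None
```

The tote is packed in the order asked and handed in at about 70 s on the robot clock: green tray on the floor, both bail arms swung in, then blue, yellow and the lid stacked square within about 1 mm by camera, with the gripper clear (the hand-in call gave no verdict).

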